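# Find the burner cap that rocks and nudge it home

### The arm

A 6-joint arm with a two-finger parallel gripper is mounted at the origin on the work surface. World frame = base frame: x ahead of the robot, y to its left, z up, the work surface at z = 0. Lengths are in m, angles in rad, forces in N, time in s.
With the tool pointing down it reaches from about 0.225 to 0.875 m from the base axis. Payload 3.4 kg.
Tool frame: the origin (TCP) lies at the very end of the fingers, on their centre line; the grasp point (between the pads) lies 19 mm behind it (manip.hold_point_z is the distance from the TCP to the grasp point, in m); z points along the fingers, x is the direction in which the jaws open and shut, and the axes are right-handed (so a half turn about z gives the same grasp; the last joint's range is limited). The gripper opens to 85 mm and grips with 20 to 120 N. Pads are 22 mm wide; open, the fingers measure 114 mm over their backs; the gripper's body (76 mm by 85 mm) begins 54 mm behind the grasp point. The pads swing forward as they close: fully open they stand 13 mm farther back than shut.
Start: joints at [1.019, 0.276, 1.505, -0, 1.361, -0.121], TCP at [0.24, 0.522, 0.231] pointing down, gripper open.
Joint ranges: [-2.89, 2.89], [-0.75, 2.08], [0.22, 2.7], [-1.18, 4.32], [0.11, 2.71], [-2.7, 2.7]. Speed limits (rad/s): [2.57, 2.57, 3.14, 3.14, 3.14, 3.14].

### API

Orientations are given as a unit quaternion [w, x, y, z].
In Python, from rig import manip gives the robot as it stands.
- The arm moves only by the tool apply_moves, never from a script. Its argument "commands" is one flat list of numbers, 6 for each row, row after row: the shift along the tool's x, y, z normalised to -1 to 1, where 1 is 0.03 m, then the turn, a rotation vector about the tool's x, y, z normalised to -1 to 1, where 1 is 0.15 rad. A call has 1 to 20 rows; each row shifts and turns the commanded pose from where the row before left it, along the tool's axes as they then stand; what a row does not reach is not made up. A row lasts 1/10 s, in which the tool goes at most 50 mm and 8.59 degrees, less where a joint would pass 70% of its speed; a pose out of reach is approached as far as the arm can. A call with a number of a shift or a turn outside -1 to 1 is refused whole. A call with a gripper value outside its range is refused whole. "jaw" is the opening, from -1 (shut) to 1 (fully open), set as the call begins (left out, the last holds). The fingers move at their own pace and stop on an object; "newtons" is the grip in N (left out, the last holds). Time passes only in rows, so rows that do not move let the fingers close. It gives the time, the measured TCP pose, the force and the opening at its end, in the units of the state.
- manip.get_state(): the state, without advancing time (a new reading comes with each control period).
- manip.get_image(name): name is "scene" or "top"; returns a dict with "frame" (420x560x3 uint8, red, green, blue), "fx", "fy", "cx", "cy" (pixels), "k1" (the pictures are not rectified: a ray, as slopes to the right and down, at radius r is drawn at 1 + k1 r^2 times it, then the intrinsics apply), "extrinsics" (4x4, takes a point from camera to world coordinates). Camera axes: x right, y up, looking along -z (the intrinsics and any distortion apply to the point x, -y, -z); pixel columns grow to the right and rows downward; lengths in m; the calibration is good to about 2 mm. A picture is of the moment at which its call begins. There is no depth.
- manip.sign_off(): hands the job in, once; it reports no verdict.
The state is a dict: "clock": time; "qpos": joint angles; "qd": joint speeds; "effort": joint torques, N m; "position": TCP position; "ee_rot": TCP orientation; "contact_force": force on the tool from outside, world axes, zero at the start; "moment": the same for the moment, N m; "width": finger opening in m.
Only numpy, scipy, OpenCV 4.12 (cv2) and the standard library are available. Lean on these libraries where they do the work, as an engineer would, in place of code of your own. Each camera call takes 0.05 s, during which the arm holds its last target. There are 200 camera calls.

### The job

The pan supports are off the gas hob after cleaning, and one of the three burner caps was not put back properly. Press down on the caps with the fingertips until you find the one that rocks and make it tip under your finger, then nudge it sideways until it drops home, so that all three caps lie flat and firm on their burners. Do not pick up or knock off any cap, and leave the other things on and around the hob where they are.

Things in the scene. Friction and masses are not known exactly. Their poses are not given: they have to be found in the camera images.
- hob: The hob: stainless steel plate 320 x 720 x 10 mm on the worktop, three burners in a row along its y, three knobs (40 mm across, 39 mm above the worktop) in front of them at x = -135, y = -100, 0, 100 mm. Origin: under the middle burner's centre at worktop height; x away from the robot, y to the left, z up. Fixed; its place and yaw (up to 0.12 rad) vary.
- seat_left (a point): Centre of the left burner (220 mm to the +y side of the middle one), at the height of the crown's flat top, 28 mm above the worktop and 18 mm above the plate. The crown is a fixed aluminium ring, 96 mm across outside, with a 66 mm round opening.
- seat_middle (a point): Centre of the middle burner, at the height of the crown's flat top, 28 mm above the worktop and 18 mm above the plate. The crown is a fixed aluminium ring, 96 mm across outside, with a 66 mm round opening.
- seat_right (a point): Centre of the right burner (220 mm to the -y side of the middle one), at the height of the crown's flat top, 28 mm above the worktop and 18 mm above the plate. The crown is a fixed aluminium ring, 96 mm across outside, with a 66 mm round opening.
- cap_1: One of three identical burner caps: loose black enamelled steel disc, 0.19 to 0.33 kg, 90 mm across, 5.5 mm thick, flat on top. Origin: centre of the disc's flat underside, z up. A round rib under it, 61 mm across and 3 mm deep, fits the crown's opening with about 2.5 mm of play each way. Seated, the disc lies flat on the crown: origin 28 mm, top 33.5 mm above the worktop.
- cap_2: Exactly as cap_1. Any of the three may be the bad one, and any may lie on any burner (the numbers mean nothing). The bad cap lies 6 to 9 mm off its burner's centre, in any direction: on that side its rib stands on the crown's rim, the opposite edge lies on the crown, so it leans by about 3 degrees, high on the side to which it is displaced.
- cap_3: Exactly as cap_1. The bad cap, pressed with a few newtons on its high side 20 to 30 mm from its centre, tips level but stays 3 mm too high (top 36.5 mm above the worktop), and tips back when let go; pressing does not seat it. Pushed sideways at its edge towards the burner's centre (1 to 2 N) it slides, and the rib drops in. Good caps stay firm.
- jar: Bystander, to be left alone: glass sample jar with a steel lid, 46 mm across, 72 mm high, standing on the hob between the left and middle burners, towards the back. Origin: centre of its underside.
- brush: Bystander: white cleaning brush, about 135 mm long, 20 mm wide, 21 mm high, lying on the hob between the middle and right burners. Origin: under its middle.
- beaker: Bystander: glass beaker, 72 mm across, 95 mm high, on the worktop left of the hob. Origin: centre of its underside.
- spoon: Bystander: spoon with a wooden handle lying on the worktop right of the hob, towards the robot. Origin: under its middle.
There are look-alikes about, which are no part of the job. What is shaped like the cap_2 but red is not meant. What is shaped like the cap_1 but red is not meant.

How it is judged:
On the way:
1. the badly seated cap has been pressed so that it tips under the fingers (it is no longer leaning the way it lay, and still stands proud) (((contact force between the fingers and cap_1 above 0.5 N and z of cap_1 in the frame of hob above 0.0298 m and (angle between cap_1's own z axis and vertical below 0.03 rad or angle between cap_1's own z axis and vertical above 0.11 rad)) or (contact force between the fingers and cap_2 above 0.5 N and z of cap_2 in the frame of hob above 0.0298 m and (angle between cap_2's own z axis and vertical below 0.03 rad or angle between cap_2's own z axis and vertical above 0.11 rad)) or (contact force between the fingers and cap_3 above 0.5 N and z of cap_3 in the frame of hob above 0.0298 m and (angle between cap_3's own z axis and vertical below 0.03 rad or angle between cap_3's own z axis and vertical above 0.11 rad)))), for 0.05 s.
At the end, for the whole second after the job is handed in: each of the three caps lies at rest in a burner: underside within 1.5 mm above (2 mm below) the crown's top, tilted less than 0.025 rad, centre within 5 mm of the burner's centre (z of cap_1 in the frame of hob between 0.026 and 0.0295 m and angle between each of cap_1, cap_2, cap_3's own z axis and vertical below 0.025 rad and linear speed of each of cap_1, cap_2, cap_3 below 0.01 m/s and (horizontal distance between cap_1 and seat_left below 0.005 m or horizontal distance between cap_1 and seat_middle below 0.005 m or horizontal distance between cap_1 and seat_right below 0.005 m) and z of cap_2 in the frame of hob between 0.026 and 0.0295 m and (horizontal distance between cap_2 and seat_left below 0.005 m or horizontal distance between cap_2 and seat_middle below 0.005 m or horizontal distance between cap_2 and seat_right below 0.005 m) and z of cap_3 in the frame of hob between 0.026 and 0.0295 m and (horizontal distance between cap_3 and seat_left below 0.005 m or horizontal distance between cap_3 and seat_middle below 0.005 m or horizontal distance between cap_3 and seat_right below 0.005 m)); the robot touches nothing.
It fails at once if a cap is lifted (more than 20 mm above its seat) (z of any of cap_1, cap_2, cap_3 in the frame of hob above 0.048 m).
It fails at once if a cap is knocked off its burner (more than 25 mm from every burner's centre, or fallen below the crown) ((z of cap_1 in the frame of hob below 0.022 m or (horizontal distance between cap_1 and seat_left above 0.025 m and horizontal distance between cap_1 and seat_middle above 0.025 m and horizontal distance between cap_1 and seat_right above 0.025 m)) or (z of cap_2 in the frame of hob below 0.022 m or (horizontal distance between cap_2 and seat_left above 0.025 m and horizontal distance between cap_2 and seat_middle above 0.025 m and horizontal distance between cap_2 and seat_right above 0.025 m)) or (z of cap_3 in the frame of hob below 0.022 m or (horizontal distance between cap_3 and seat_left above 0.025 m and horizontal distance between cap_3 and seat_middle above 0.025 m and horizontal distance between cap_3 and seat_right above 0.025 m))).
It fails at once if a bystander is moved more than 20 mm (distance of any of jar, brush, beaker, spoon from where it was at the start of the episode above 0.02 m).
It also fails if it takes over 64 s, if anything falls off the work surface, if the arm or the gripper's body presses on something with over 40 N, if the wrist force passes 120 N, or if a joint passes its speed limit or range.

## Working session

There is one attempt and no reset: what is moved stays moved. The work goes in short steps, Python scripts to look and compute and a tool call to move; the robot and the scene stay as the last step left them, time stands still between calls to the robot, and variables do not carry over. Pictures are saved under pics/ and viewed, about 8 in all and at most 12, crops included, and the job is handed in when it is done.

Besides the shell and the picture viewer there is one more tool, called after "Call:" in YAML: its name, and indented under it one key for each argument. apply_moves: Moves the arm, as the interface text tells. Scaled input: -1 to 1 covers 0.03 m each way for a shift and 0.15 rad each way for a turn. Its arguments: {"type":"object","properties":{"commands":{"type":"array"},"jaw":{"type":"number"},"newtons":{"type":"number"}},"required":["commands"]}

```bash
mkdir -p pics; cat > h.py <<'E'
import numpy as np, cv2
from rig import manip
def get(name):
    d=manip.get_image(name); return d
def ray(d,u,v):
    p=cv2.undistortPoints(np.array([[[u,v]]],float),np.array([[d['fx'],0,d['cx']],[0,d['fy'],d['cy']],[0,0,1.]]),np.array([d['k1'],0,0,0,0.]))[0,0]
    E=np.array(d['extrinsics']); return E[:3,3],E[:3,:3]@np.array([p[0],-p[1],-1])
def onz(d,u,v,z):
    o,r=ray(d,u,v); return o+r*(z-o[2])/r[2]
def proj(d,P):
    E=np.array(d['extrinsics']); c=E[:3,:3].T@(np.array(P)-E[:3,3]); x=c[0]/-c[2]; y=-c[1]/-c[2]; k=1+d['k1']*(x*x+y*y)
    return d['fx']*x*k+d['cx'],d['fy']*y*k+d['cy']
E
python3 - <<'E'
from h import *
import pickle
for n in('scene','top'):
    d=get(n); pickle.dump(d,open(n+'0.pkl','wb')); cv2.imwrite(f'pics/{n}0.png',d['frame'][...,::-1]); print(n,d['fx'],d['k1'],np.array(d['extrinsics'])[:3,3])
print(manip.get_state())
E
```

```text
scene 526.218027582621 -0.10282599529723813 [1.36858014 0.85573326 0.98389868]
top 518.5705287453507 0.01832518360546691 [0.13424848 0.0150937  1.83777173]
{'clock': 0.1, 'qpos': array([ 1.01898803e+00,  2.76562047e-01,  1.50598544e+00,  9.92622068e-06,
        1.36070083e+00, -1.21004320e-01]), 'qd': array([ 0.00095506, -0.00176929, -0.00117034,  0.00056633, -0.00035028,
       -0.00016725]), 'effort': array([ 3.73420946e-03, -4.17697942e+01, -2.46406782e+01, -4.10246344e-05,
        5.82386725e-03, -2.15097793e-05]), 'position': array([0.23988364, 0.52206896, 0.23051734]), 'ee_rot': array([ 3.54953832e-04,  8.41903311e-01,  5.39627770e-01, -7.47886467e-04]), 'contact_force': array([-0.23048262,  0.07167858, -0.15327906]), 'moment': array([ 0.01204291, -0.00941737, -0.02138013]), 'width': 0.08549652520508337}
```

View pics/top0.png

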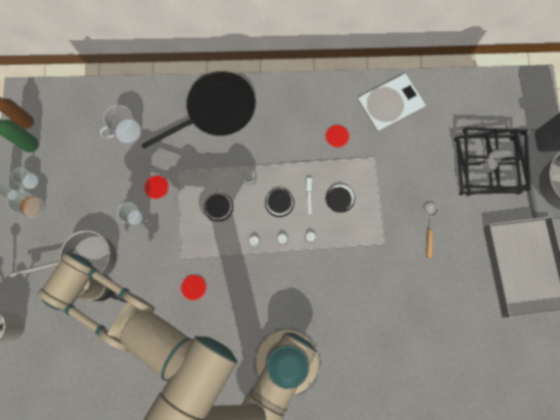

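View pics/scene0.png

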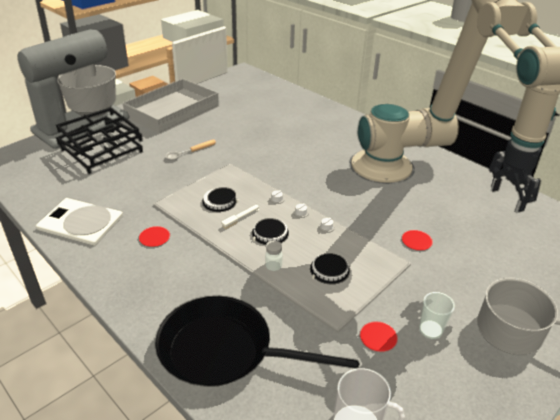

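```bash
python3 - <<'E'
from h import *
import pickle
t=pickle.load(open('top0.pkl','rb')); s=pickle.load(open('scene0.pkl','rb'))
# crops
a=cv2.resize(t['frame'][180:255,175:388],None,fx=3.7,fy=3.7,interpolation=cv2.INTER_CUBIC)
b=[cv2.resize(s['frame'][v-22:v+22,u-30:u+30],(262,192),interpolation=cv2.INTER_CUBIC) for u,v in((330,268),(270,232),(220,199))]
b=np.hstack(b); b=cv2.copyMakeBorder(b,0,0,0,800-b.shape[1],cv2.BORDER_CONSTANT)
a=cv2.copyMakeBorder(a,0,0,0,max(0,800-a.shape[1]),cv2.BORDER_CONSTANT)[:,:800]
cv2.imwrite('pics/crop0.png',np.vstack([a,b])[...,::-1])
for n,d,C in(('top',t,((218,207),(279,202),(340,199))),('scene',s,((330,268),(270,232),(220,199)))):
    g=cv2.cvtColor(d['frame'],cv2.COLOR_RGB2GRAY)
    for u,v in C:
        w=g[v-24:v+24,u-28:u+28]
        U=cv2.resize(w,None,fx=8,fy=8,interpolation=cv2.INTER_CUBIC)
        m=(U<60).astype(np.uint8); nl,l,st,ce=cv2.connectedComponentsWithStats(m)
        i=1+np.argmax(st[1:,4]); c=max(cv2.findContours((l==i).astype(np.uint8),0,1)[0],key=cv2.contourArea)
        e=cv2.fitEllipse(cv2.convexHull(c)); p=[(e[0][0]+.5)/8-.5+u-28,(e[0][1]+.5)/8-.5+v-24]
        print(n,np.round(p,2),np.round(np.array(e[1])/8,1),onz(d,*p,.0335).round(4))
E
```

```text
top [216.98 205.51] [22.3 23.1] [0.5452 0.2301 0.0335]
top [279.11 200.4 ] [21.1 21.7] [0.5581 0.0082 0.0335]
top [338.04 199.33] [22.1 23.6] [ 0.5565 -0.2025  0.0335]
scene [330.39 264.4 ] [22.  32.2] [0.545  0.2349 0.0335]
scene [269.54 227.96] [18.3 28.7] [0.5577 0.0146 0.0335]
scene [219.83 199.81] [22.6 34.6] [ 0.5752 -0.188   0.0335]
```

View pics/crop0.png

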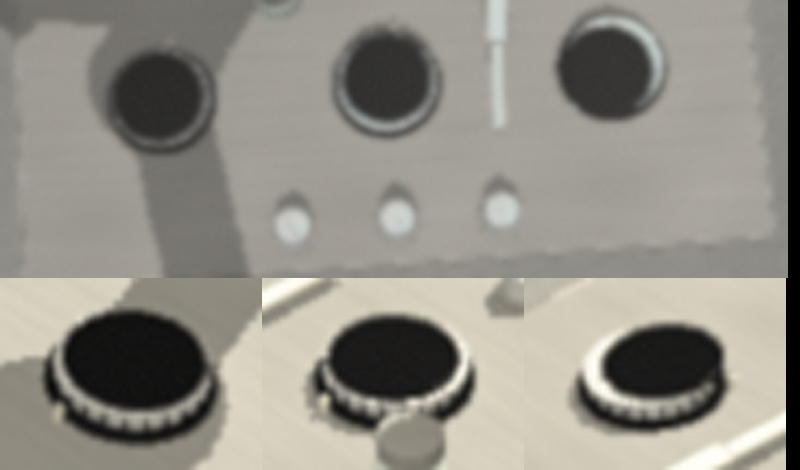

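```bash
cat > m.py <<'E'
from h import *
import sys
def edge_circle(d,c,z,r,sub,lo=.7,hi=1.25):
    """subpixel edge of dark disc: radial profiles cast from world centre c at height z; first crossing to bright; fit circle"""
    g=cv2.cvtColor(d['frame'],cv2.COLOR_RGB2GRAY).astype(np.float32); P=[]
    for a in np.linspace(0,2*np.pi,72,endpoint=False):
        rr=np.linspace(lo*r,hi*r,60); uv=np.array([proj(d,[c[0]+q*np.cos(a),c[1]+q*np.sin(a),z]) for q in rr],np.float32)
        v=cv2.remap(g,uv[:,:1],uv[:,1:],cv2.INTER_CUBIC)[:,0]; dv=np.gradient(v)
        k=np.argmax(v>sub) 
        if v[0]<sub and v.max()>sub: P.append((a,rr[k],c[0]+rr[k]*np.cos(a),c[1]+rr[k]*np.sin(a)))
    return np.array(P)
def circ(P,R):
    from scipy.optimize import least_squares
    X=P[:,2:]; s=least_squares(lambda p:np.hypot(*(X-p).T)-R,X.mean(0),loss='soft_l1',f_scale=.002); return s.x
E
python3 - <<'E'
from m import *
import pickle
t=pickle.load(open('top0.pkl','rb')); s=pickle.load(open('scene0.pkl','rb'))
for n,d in(('top',t),('scene',s)):
    H=[]
    for c in((.5455,.232),(.558,.011),(.560,-.203)):
        q=c; 
        for i in range(3):
            P=edge_circle(d,q,.035,.045,75 if n=='top' else 70)
            q=circ(P,.045)
        print(n,len(P),q.round(4),np.round(np.std(np.hypot(*(P[:,2:]-q).T)),4))
    # knobs: bright blobs
    hsv=cv2.cvtColor(d['frame'],cv2.COLOR_RGB2GRAY)
    for y in(.1,0,-.1):
        w=np.array([.559-.135-.057*y,.011+y-.135*.057]); u,v=map(lambda x:int(round(x)),proj(d,[*w,.039]))
        p=hsv[v-9:v+10,u-9:u+10].astype(float); bg=np.percentile(p,85); 
        m=np.clip(p-(p.max()*.5+np.median(p)*.5),0,None); yy,xx=np.mgrid[:19,:19]
        print('  knob',onz(d,u-9+(m*xx).sum()/m.sum(),v-9+(m*yy).sum()/m.sum(),.039).round(4))
E
```

```text
top 72 [0.5449 0.2307] 0.0008
top 72 [0.5583 0.0068] 0.0015
top 72 [ 0.5561 -0.2021] 0.0016
  knob [0.4149 0.1009 0.039 ]
  knob [0.4196 0.002  0.039 ]
  knob [ 0.424  -0.0983  0.039 ]
scene 72 [0.5455 0.2353] 0.0006
scene 72 [0.5582 0.0153] 0.0005
scene 72 [ 0.5584 -0.1983] 0.002
  knob [0.4173 0.1096 0.039 ]
  knob [0.4223 0.0097 0.039 ]
  knob [ 0.4276 -0.0893  0.039 ]
```

Call:
apply_moves:
  commands: [0,0,0,0,0,0.87,0,0,0,0,0,0.87,-0.49,0.95,0,0,0,0,-0.49,0.95,0,0,0,0,-0.49,0.95,0,0,0,0,-0.49,0.95,0,0,0,0,-0.49,0.95,0,0,0,0,-0.49,0.95,0,0,0,0,-0.49,0.95,0,0,0,0,-0.49,0.95,0,0,0,0,-0.49,0.95,0,0,0,0,-0.49,0.95,0,0,0,0,-0.49,0.95,0,0,0,0,-0.49,0.95,0,0,0,0,-0.49,0.95,0,0,0,0,-0.49,0.95,0,0,0,0,-0.49,0.95,0,0,0,0,-0.49,0.95,0,0,0,0,-0.49,0.95,0,0,0,0,-0.49,0.95,0,0,0,0]
  jaw: -1
  newtons: 20

```text
clock: 2.1
position: [0.4665, -0.0098, 0.231]
ee_rot: [-0.0, 0.905, 0.425, -0.0]
contact_force: [-0.5, 0.6, -0.3]
width: 0.0002
```

Call:
apply_moves:
  commands: [-0.49,0.95,0,0,0,0,-0.49,0.95,0,0,0,0,-0.49,0.95,0.5,0,0,0,-0.49,0.95,1,0,0,0,-0.49,0.95,1,0,0,0,-0.49,0.95,1,0,0,0,0,0,0,0,0,0,0,0,0,0,0,0]

```text
clock: 2.9
position: [0.541, -0.1856, 0.1249]
ee_rot: [-0.002, 0.905, 0.425, -0.001]
contact_force: [0.1, 0.8, 0.2]
width: 0.0003
```

```bash
cat > st.py <<'E'
from h import *
from scipy.spatial.transform import Rotation as R
import sys
s=manip.get_state(); q=np.array(s['ee_rot']); r=R.from_quat(q[[1,2,3,0]]).as_matrix()
print(s['clock'],s['position'].round(4),'F',s['contact_force'].round(2),'w',round(s['width'],4)); print(r.round(3))
if len(sys.argv)>3:
    print('tool units',(r.T@(np.array(list(map(float,sys.argv[1:4])))-s['position'])/.03).round(3))
E
python3 st.py .542 -.1865 .06
```

```text
2.9 [ 0.541  -0.1856  0.1249] F [0.1  0.77 0.19] w 0.0003
[[ 0.639  0.769 -0.003]
 [ 0.769 -0.639  0.002]
 [-0.    -0.004 -1.   ]]
tool units [-0.003  0.052  2.163]
```

Call:
apply_moves:
  commands: [0,0,1,0,0,0,0,0,1,0,0,0,0,0,0.5,0,0,0,0,0,0,0,0,0,0,0,0,0,0,0]

```text
clock: 3.4
position: [0.5424, -0.185, 0.0526]
ee_rot: [0.001, 0.905, 0.426, 0.001]
contact_force: [0.1, 0.5, 0.3]
width: -0.0
```

```bash
python3 st.py; python3 - <<'E'
from m import *
d=get('scene'); p=proj(d,manip.get_state()['position']); print(p)
a=cv2.resize(d['frame'][160:250,170:290],None,fx=6,fy=6,interpolation=cv2.INTER_CUBIC)
cv2.imwrite('pics/c1.png',a[...,::-1])
E
```

```text
3.4 [ 0.5424 -0.185   0.0526] F [0.07 0.48 0.28] w -0.0
[[ 0.637  0.771  0.002]
 [ 0.771 -0.637 -0.   ]
 [ 0.001  0.002 -1.   ]]
(np.float64(228.2583594722429), np.float64(190.8123846346961))
```

View pics/c1.png

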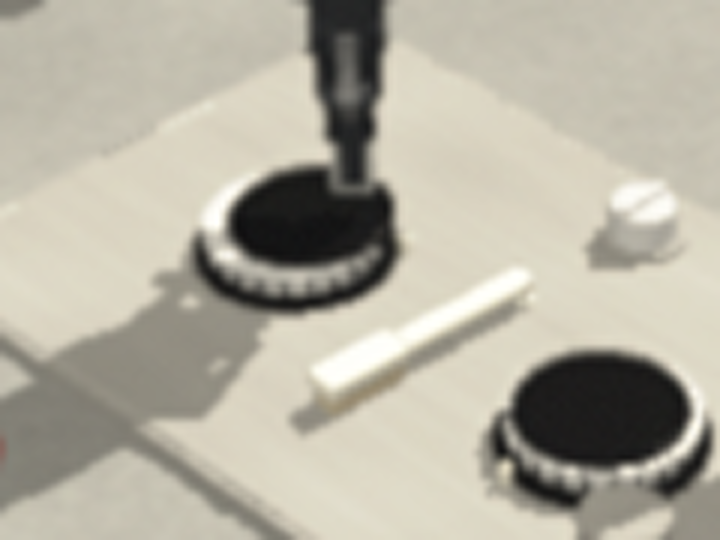

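Call:
apply_moves:
  commands: [0,0,0.1,0,0,0,0,0,0.1,0,0,0,0,0,0.1,0,0,0,0,0,0.05,0,0,0,0,0,0,0,0,0,0,0,0,0,0,0]

```text
clock: 4.05
position: [0.5418, -0.1856, 0.0407]
ee_rot: [-0.0, 0.905, 0.425, -0.0]
contact_force: [0.9, -0.5, -0.6]
width: 0.0001
```

Call:
apply_moves:
  commands: [0,0,0.03,0,0,0,0,0,0.03,0,0,0,0,0,0,0,0,0]

```text
clock: 4.35
position: [0.5418, -0.1855, 0.0388]
ee_rot: [-0.0, 0.905, 0.425, -0.0]
contact_force: [-0.2, -0.3, -0.1]
width: 0.0001
```

Call:
apply_moves:
  commands: [0,0,0.03,0,0,0,0,0,0.03,0,0,0,0,0,0,0,0,0]

```text
clock: 4.65
position: [0.5419, -0.1856, 0.0372]
ee_rot: [0.0, 0.905, 0.425, 0.0]
contact_force: [0.4, -0.4, 1.8]
width: -0.0
```

Call:
apply_moves:
  commands: [0,0,0.02,0,0,0,0,0,0,0,0,0]

```text
clock: 4.85
position: [0.5417, -0.1854, 0.0367]
ee_rot: [-0.0, 0.905, 0.425, -0.0]
contact_force: [-1.7, 0.6, 2.4]
width: 0.0
```

Call:
apply_moves:
  commands: [0,0,0.02,0,0,0,0,0,0,0,0,0]

```text
clock: 5.05
position: [0.5416, -0.1853, 0.0365]
ee_rot: [-0.0, 0.905, 0.426, -0.0]
contact_force: [-2.0, 1.8, 5.8]
width: -0.0003
```

Call:
apply_moves:
  commands: [0,0,0.02,0,0,0,0,0,0,0,0,0]

```text
clock: 5.25
position: [0.5416, -0.1853, 0.0365]
ee_rot: [-0.0, 0.905, 0.426, -0.0]
contact_force: [-2.5, 1.8, 9.7]
width: -0.0003
```

Call:
apply_moves:
  commands: [0,0,-0.3,0,0,0,0,0,-0.5,0,0,0,0,-0.65,0,0,0,0,0,-0.65,0,0,0,0,0,0,0.5,0,0,0,0,0,0,0,0,0,0,0,0,0,0,0]

```text
clock: 5.95
position: [0.5122, -0.1609, 0.0445]
ee_rot: [0.0, 0.905, 0.426, 0.0]
contact_force: [-0.0, -0.0, 0.9]
width: -0.0001
```

```bash
python3 st.py; python3 - <<'E'
from m import *
d=get('scene'); t=get('top')
a=cv2.resize(d['frame'][170:230,180:260],None,fx=6,fy=6,interpolation=cv2.INTER_CUBIC)
b=cv2.resize(t['frame'][170:230,300:350],None,fx=6,fy=6,interpolation=cv2.INTER_CUBIC)
cv2.imwrite('pics/c2.png',np.hstack([a,b])[...,::-1])
print(proj(t,[.5685,-.2078,.028]),proj(d,[.5685,-.2078,.028]))
E
```

```text
5.95 [ 0.5122 -0.1609  0.0445] F [-0.04 -0.    0.87] w -0.0001
[[ 0.638  0.77   0.   ]
 [ 0.77  -0.638 -0.   ]
 [ 0.     0.    -1.   ]]
(np.float64(339.19066795945145), np.float64(196.38179319698477)) (np.float64(217.54676348206704), np.float64(197.60956857927863))
```

View pics/c2.png

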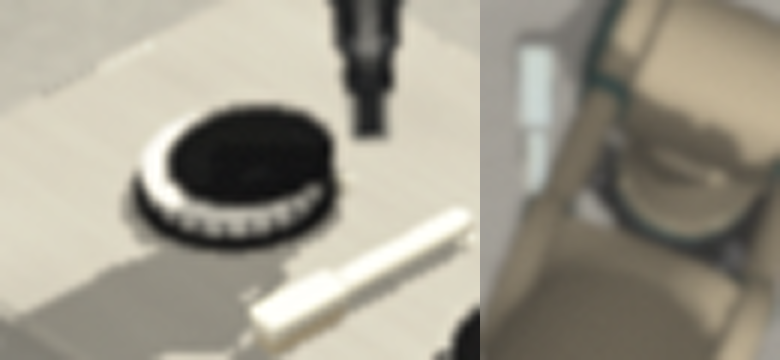

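Call:
apply_moves:
  commands: [0,0,0.2,0,0,0,0,0,0.18,0,0,0,0,0,0,0,0,0,0,0,0,0,0,0]

```text
clock: 6.45
position: [0.5116, -0.1606, 0.0326]
ee_rot: [-0.0, 0.905, 0.425, -0.0]
contact_force: [0.1, -0.9, -1.2]
width: -0.0003
```

Call:
apply_moves:
  commands: [0,0.05,0,0,0,0,0,0.05,0,0,0,0,0,0,0,0,0,0]

```text
clock: 6.75
position: [0.5146, -0.1628, 0.0332]
ee_rot: [0.0, 0.905, 0.425, 0.0]
contact_force: [-0.3, -0.8, -0.2]
width: 0.0002
```

Call:
apply_moves:
  commands: [0,0.05,0,0,0,0,0,0.05,0,0,0,0,0,0,0,0,0,0]

```text
clock: 7.05
position: [0.5165, -0.1646, 0.033]
ee_rot: [-0.0, 0.905, 0.425, 0.0]
contact_force: [-0.4, -0.1, -0.8]
width: 0.0001
```

Call:
apply_moves:
  commands: [0,0.05,0,0,0,0,0,0.05,0,0,0,0,0,0,0,0,0,0]

```text
clock: 7.35
position: [0.5184, -0.1663, 0.0328]
ee_rot: [-0.0, 0.905, 0.425, -0.0]
contact_force: [-1.5, 0.5, -0.7]
width: 0.0001
```

Call:
apply_moves:
  commands: [0,0.05,0,0,0,0,0,0.05,0,0,0,0,0,0,0,0,0,0]

```text
clock: 7.65
position: [0.5219, -0.1689, 0.0332]
ee_rot: [0.001, 0.905, 0.425, 0.001]
contact_force: [-0.5, 0.1, -0.6]
width: 0.0
```

Call:
apply_moves:
  commands: [0,0.05,0,0,0,0,0,0.03,0,0,0,0,0,0,0,0,0,0]

```text
clock: 7.95
position: [0.5233, -0.1701, 0.0332]
ee_rot: [0.0, 0.905, 0.425, 0.0]
contact_force: [-0.3, -0.3, -1.1]
width: 0.0001
```

```bash
python3 st.py; python3 - <<'E'
from m import *
d=get('scene')
for q in((.5685,-.2078),(.558,.011)):
    for i in range(3):
        P=edge_circle(d,q,.0335,.045,70); q=circ(P,.045)
    print(q,np.std(np.hypot(*(P[:,2:]-q).T)))
a=cv2.resize(d['frame'][170:230,180:260],None,fx=7,fy=7,interpolation=cv2.INTER_CUBIC)
cv2.imwrite('pics/c3.png',a[...,::-1])
E
```

```text
7.95 [ 0.5233 -0.1701  0.0332] F [-0.28 -0.34 -1.05] w 0.0001
[[ 0.638  0.77   0.001]
 [ 0.77  -0.638 -0.   ]
 [ 0.     0.001 -1.   ]]
[ 0.56418577 -0.20288572] 0.0004903370997174573
[0.55687153 0.01411206] 0.0005232673173981912
```

View pics/c3.png

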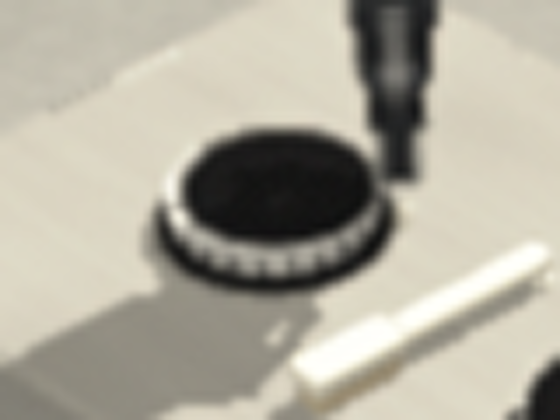

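Call:
apply_moves:
  commands: [0,-0.2,0,0,0,0,0,0,-0.5,0,0,0,0,0.6,0,0,0,0,0,0.6,0,0,0,0,0,0,0.35,0,0,0,0,0,0,0,0,0,0,0,0,0,0,0]

```text
clock: 8.7
position: [0.544, -0.1878, 0.0364]
ee_rot: [-0.002, 0.905, 0.426, -0.001]
contact_force: [0.3, 0.4, -1.0]
width: 0.0
```

Call:
apply_moves:
  commands: [0,0,0.03,0,0,0,0,0,0,0,0,0,0,0,0,0,0,0]

```text
clock: 9.0
position: [0.5458, -0.1888, 0.0367]
ee_rot: [-0.0, 0.905, 0.426, 0.0]
contact_force: [0.5, 0.3, -0.5]
width: -0.0002
```

Call:
apply_moves:
  commands: [0,0,0.03,0,0,0,0,0,0,0,0,0,0,0,0,0,0,0]

```text
clock: 9.3
position: [0.546, -0.189, 0.0357]
ee_rot: [0.0, 0.905, 0.425, 0.0]
contact_force: [-0.4, -0.4, -0.6]
width: -0.0001
```

Call:
apply_moves:
  commands: [0,0,0.03,0,0,0,0,0,0,0,0,0,0,0,0,0,0,0]

```text
clock: 9.6
position: [0.546, -0.189, 0.0347]
ee_rot: [-0.0, 0.905, 0.425, 0.0]
contact_force: [-0.7, -0.1, 0.2]
width: -0.0001
```

Call:
apply_moves:
  commands: [0,0,0.03,0,0,0,0,0,0,0,0,0,0,0,0,0,0,0]

```text
clock: 9.9
position: [0.546, -0.1889, 0.0338]
ee_rot: [-0.0, 0.905, 0.425, 0.0]
contact_force: [0.6, 0.4, 0.4]
width: -0.0
```

Call:
apply_moves:
  commands: [0,0,0.03,0,0,0,0,0,0,0,0,0,0,0,0,0,0,0]

```text
clock: 10.2
position: [0.5461, -0.189, 0.0336]
ee_rot: [0.0, 0.905, 0.425, 0.0]
contact_force: [-1.9, -0.4, 6.3]
width: -0.0002
```

Call:
apply_moves:
  commands: [0,0,-0.35,0,0,0,0,0.85,0,0,0,0,0,0.85,0,0,0,0,0,0,0.27,0,0,0,0,0,0,0,0,0,0,0,0,0,0,0]

```text
clock: 10.8
position: [0.5839, -0.2206, 0.0348]
ee_rot: [-0.001, 0.905, 0.426, -0.001]
contact_force: [-0.5, -0.4, 0.4]
width: 0.0
```

Call:
apply_moves:
  commands: [0,0,0.03,0,0,0,0,0,0,0,0,0,0,0,0,0,0,0]

```text
clock: 11.1
position: [0.585, -0.2212, 0.0347]
ee_rot: [-0.0, 0.905, 0.426, 0.0]
contact_force: [0.2, -1.0, -0.2]
width: -0.0001
```

Call:
apply_moves:
  commands: [0,0,0.03,0,0,0,0,0,0,0,0,0,0,0,0,0,0,0]

```text
clock: 11.4
position: [0.5852, -0.2215, 0.0336]
ee_rot: [-0.0, 0.905, 0.425, 0.0]
contact_force: [0.3, 0.3, 0.4]
width: 0.0001
```

Call:
apply_moves:
  commands: [0,0,0.03,0,0,0,0,0,0,0,0,0,0,0,0,0,0,0]

```text
clock: 11.7
position: [0.5852, -0.2215, 0.0336]
ee_rot: [0.0, 0.905, 0.425, 0.0]
contact_force: [-2.9, -0.4, 5.3]
width: -0.0001
```

Firm at 33.6 mm on both sides, so it is seated. I'll retreat and check with both cameras.

Call:
apply_moves:
  commands: [0,0,-0.3,0,0,0,0,0,-1,0,0,0,0,0,-1,0,0,0,0,0,-1,0,0,0,0,0,-1,0,0,0,0,-0.7,-1,0,0,0,0.6,-0.9,-0.5,0,0,0,0.6,-0.9,0,0,0,0,0.6,-0.9,0,0,0,0,0.6,-0.9,0,0,0,0,0.6,-0.9,0,0,0,0,0.6,-0.9,0,0,0,0,0.6,-0.9,0,0,0,0,0.6,-0.9,0,0,0,0,0.6,-0.9,0,0,0,0,0.6,-0.9,0,0,0,0,0.6,-0.9,0,0,0,0,0.5,-0.9,0,0,0,0,0.5,-0.9,0,0,0,0,0,0,0,0,0,0]

```text
clock: 13.7
position: [0.4427, 0.1942, 0.2072]
ee_rot: [-0.001, 0.904, 0.427, 0.0]
contact_force: [0.4, -0.2, 0.2]
width: 0.0001
```

Call:
apply_moves:
  commands: [0.6,-0.9,0,0,0,0,0.6,-0.9,0,0,0,0,0.6,-0.9,0,0,0,0,0.6,-0.9,0,0,0,0,0.6,-0.9,0,0,0,0,0,0,0,0,0,0]

```text
clock: 14.3
position: [0.3973, 0.3495, 0.207]
ee_rot: [-0.001, 0.904, 0.427, 0.001]
contact_force: [-0.2, -0.5, -0.4]
width: 0.0004
```

```bash
python3 st.py; python3 - <<'E'
from m import *
import pickle
F={}
for n in('scene','top'):
    d=get(n); F[n]=d['frame']
    for q in((.5455,.232),(.558,.011),(.566,-.205)):
        try:
            for i in range(3):
                P=edge_circle(d,q,.0335,.045,72); q=circ(P,.045)
            print(n,q.round(4),np.std(np.hypot(*(P[:,2:]-q).T)).round(4))
        except Exception as e: print(n,q,e)
    o=pickle.load(open(n+'0.pkl','rb'))['frame']
a=cv2.resize(F['scene'][150:310,140:420],(780,445),interpolation=cv2.INTER_CUBIC)
b=cv2.resize(F['top'][182:225,190:370],(600,143),interpolation=cv2.INTER_CUBIC); b=cv2.copyMakeBorder(b,0,0,0,180,cv2.BORDER_CONSTANT)
cv2.imwrite('pics/end.png',np.vstack([a,b])[...,::-1])
E
```

```text
14.3 [0.3973 0.3495 0.207 ] F [-0.19 -0.47 -0.38] w 0.0004
[[ 0.635  0.772  0.001]
 [ 0.772 -0.635  0.002]
 [ 0.002 -0.001 -1.   ]]
scene [0.5443 0.2336] 0.0007
scene [0.5569 0.014 ] 0.0005
scene [ 0.5642 -0.2035] 0.0005
top [0.5458 0.2289] 0.0008
top [0.5584 0.0061] 0.0019
top [ 0.5631 -0.2116] 0.0021
```

View pics/end.png

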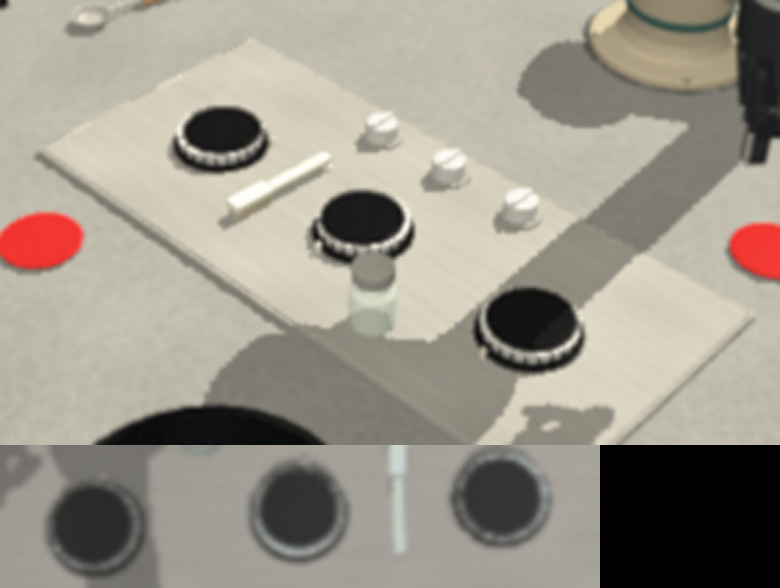

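```bash
python3 -c "
from rig import manip; print(manip.sign_off())"
```

```text
the job is handed in; nothing more can be done
None
```

The badly seated cap was the one on the right burner. It is now seated, and I handed the job in at about 14 s on the robot's clock.

- **Finding it:** the pictures showed the right cap off centre, towards the robot and to the left. Pressed on its high side, it stopped at 36.5 mm with 6 to 10 N, which is the level-but-3 mm-high tip the task describes.
- **Seating it:** I nudged it sideways at its edge with small forces until it dropped in. Pressing on two opposite sides afterwards gave a firm 33.6 mm both times, against 33.5 mm for a seated cap.
- **Last pictures:** all three caps look centred and flat. The brush, jar and spoon look undisturbed, and I saw no contact with any of them. The beaker was not in the last picture, and the arm did not go near it. The gripper ended clear of everything.

**Disagreements:** the two cameras put the cap centres up to about 8 mm apart in y. By image alone the right cap sat up to about 5 mm from its expected place relative to the middle cap. I relied on the felt heights to judge it seated. I judged the left and middle caps good from the pictures only and did not press them.

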